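# Clear the pry tool and hover the camera's cover over its screw holes

## Robot

A 6-joint arm with a two-finger parallel gripper is mounted at the origin on the work surface. World frame = base frame: x ahead of the robot, y to its left, z up, the work surface at z = 0. Lengths are in m, angles in degrees, forces in N, time in s.
With the tool pointing down it reaches from about 0.25 to 0.725 m from the base axis. Payload 9.7 kg.
Tool frame: the origin (TCP) lies at the very end of the fingers, on their centre line; the grasp point (between the pads) lies 19 mm behind it (bot.pinch_z is the distance from the TCP to the grasp point, in m); x points along the fingers, z is the direction in which the jaws open and shut, and the axes are right-handed (so a half turn about x gives the same grasp; the last joint's range is limited). The gripper opens to 85 mm and grips with 20 to 120 N. Pads are 22 mm wide; open, the fingers measure 114 mm over their backs; the gripper's body (76 mm by 85 mm) begins 54 mm behind the grasp point. The pads swing forward as they close: fully open they stand 13 mm farther back than shut.
Start: joints at [-69.729, 4.979, 10.078, 95.1, 0, 90], TCP at [0.191, -0.516, 0.231] pointing down, gripper open.
Joint ranges: [-179.16, 179.16], [-48.56, 103.87], [-65.8, 70.77], [-126.05, 130.52], [-82.76, 87.17], [-180, 180]. Speed limits (degrees/s): [127.2, 127.2, 147.25, 180, 180, 180].

## Interface

Orientations are given as [roll, pitch, yaw] about the fixed x, y, z axes, in that order (R = Rz(yaw) Ry(pitch) Rx(roll)).
In Python, from workcell import bot gives the robot as it stands.
- The arm moves only by the tool play_rows, never from a script. Its argument "rows" is a list of rows, each a list of 3 entries, a list of its own where there are three numbers: the shift along the tool's x, y, z in cm, then the turn about the tool's x in degrees, then the finger opening in cm, from 0 to 8.54. A call has 1 to 12 rows; each row is the pose to reach, as a shift and turn from the pose commanded when the call began, along the tool's axes at that moment; what a row does not reach only later rows make up. A row lasts 1/12 s, in which the tool goes at most 41.7 mm and 7.16 degrees, less where a joint would pass 70% of its speed; a pose out of reach is approached as far as the arm can. A call with a gripper value outside its range is refused whole. The fingers move at their own pace and stop on an object; "squeeze" is the grip in N (left out, the last holds). Time passes only in rows, so rows that repeat a pose let the fingers close. It gives the time, the measured TCP pose, the force and the opening at its end, in the units of the state.
- bot.get_obs(): the state, without advancing time (a new reading comes with each control period).
- bot.camera(name): name is "side" or "top"; returns (picture, depth): 384x512x3 uint8, blue, green, red; 384x512 float32, m along the optical axis (not along the pixel's ray), 0 where there is no reading.
- bot.camera_model(name): a dict with "fx", "fy", "cx", "cy" (pixels), "origin" and "attitude" of the camera in the world. Camera axes: x right, y down, z forward; pixel columns grow to the right and rows downward; lengths in m; the calibration is good to about 2 mm. A picture is of the moment at which its call begins. camera_model takes no time and is no camera call.
- bot.job_done(): hands the job in, once; it reports no verdict.
The state is a dict: "time": time; "q": joint angles; "qd": joint speeds; "joint_efforts": joint torques, N m; "ee_pos": TCP position; "tcp_rot": TCP orientation; "wrist_force": force on the tool from outside, world axes, zero at the start; "torque": the same for the moment, N m; "opening": finger opening in m.
Only numpy, scipy, OpenCV 4.12 (cv2) and the standard library are available. Lean on these libraries where they do the work, as an engineer would, in place of code of your own. Each camera call takes 0.05 s, during which the arm holds its last target.

## Task

Take the flat pry tool off the open camera housing and slide it blade first, fully home, into the slotted block and let go of it there. Then pick up the cover plate by its eyepiece block and hold it level about 15 mm above the housing, the right way round, each of its four holes over the matching threaded hole so that a colleague can start the screws; do not let the cover touch the housing, and leave the other things on the bench where they are. Finish while still holding the cover there, motionless, in the gripper.

Things in the scene. Friction and masses are not known exactly. Their poses are not given: they have to be found in the camera images.
- housing: open camera housing, fixed: 100 (x) x 150 (y) x 40 mm high, black with a grey metal rim 16 mm wide round a cavity 68 x 118 mm whose contents end 21 mm above the bench. Threaded holes, 5 mm wide, in the rim top: two at x = +41, y = +-63 mm, two closer together at x = -41, y = +-40 mm. Origin: centre of its underside, on the bench; x away from the robot at yaw 0, y left, z up
- cover: loose metal cover plate, flat on the bench right way up, 100 (x) x 150 (y) x 4 mm, about 0.16 kg, with 8 mm through holes at the same x, y as the housing's threaded holes. On it a black eyepiece block to grip, 24 (x) x 46 (y) mm, centred at x = +10, y = 0, its top 30 mm above the underside. Origin: centre of the underside, z up. Right way round: its x axis agrees with the housing's
- cover_grip (a point): grip point in the eyepiece block of the cover, 3.5 mm below the block's top: at x = +10, y = 0, z = +26.5 mm in the cover's frame; the fingers close along the cover's x (24 mm wide)
- blade: flat pry tool lying across the housing's rims, handle towards the robot, about 0.07 kg: black handle 90 long, 18 wide, 14 mm high (x = -90 to 0), steel blade 60 long, 26 wide, 3 mm thick (x = 0 to +60), undersides flush. Origin: on the underside, mid-width, at the shoulder where handle meets blade; x towards the tip, z up
- blade_grip (a point): point to grip the pry tool, at about its centre of mass: middle of the handle's thickness, 28 mm behind the shoulder (x = -28, z = +7 mm in the tool's frame); fingers close along the tool's y (18 mm wide)
- blade_tip (a point): middle of the blade's tip edge (x = +60, y = 0, z = +1.5 mm in the tool's frame)
- rack: grey slotted block, fixed, 76 (x) x 110 (y) x 65 mm high. One level slot entered at the face x = -38 mm (robot side): 36 wide, 9 high (46 to 55 mm above the bench), 66 mm deep along +x, its roof split by a 12 mm groove along x. The blade goes in until the handle meets the face; released, it may sag a little. Origin: centre of its underside; x away from the robot at yaw 0, z up
- rack_mouth (a point): centre of the slot's mouth: x = -38, y = 0, z = +50.5 mm in the block's frame, same axes as the block (+x goes into the slot)
- housing_hole0 (a point): centre of the far, left threaded hole of the housing, on the rim's top; same axes as the housing
- cover_hole0 (a point): centre of the far, left hole of the cover (at yaw 0), at the plate's underside; it belongs over housing_hole0
- housing_hole1 (a point): centre of the far, right threaded hole of the housing, on the rim's top; same axes as the housing
- cover_hole1 (a point): centre of the far, right hole of the cover (at yaw 0), at the plate's underside; it belongs over housing_hole1
- housing_hole2 (a point): centre of the near, left threaded hole of the housing, on the rim's top; same axes as the housing
- cover_hole2 (a point): centre of the near, left hole of the cover (at yaw 0), at the plate's underside; it belongs over housing_hole2
- housing_hole3 (a point): centre of the near, right threaded hole of the housing, on the rim's top; same axes as the housing
- cover_hole3 (a point): centre of the near, right hole of the cover (at yaw 0), at the plate's underside; it belongs over housing_hole3
- mouse: black rounded computer mouse, 100 x 60 mm, 34 high, loose, origin under its centre; behind the work (leave alone)
- lens: black camera lens standing upright, 68 mm diameter, 62 high, loose, origin under its centre; behind the work (leave alone)
- screw_cup: small round steel bowl, 60 mm wide at the rim, 30 high, loose, origin under its centre; behind the work (leave alone)
- screwdriver: screwdriver with black handle lying behind the work, loose (leave alone)
- lens_cap: flat black disc, 52 mm diameter, 9 high, loose, origin under its centre; on the robot's side of the work, left (leave alone)
- body_cap: black disc, 44 mm diameter, 12 high, loose, origin under its centre; on the robot's side of the work, right (leave alone)

How it is judged (in metres and radians):
On the way:
1. the pry tool's blade is fully home in the slot of the block and the fingers have let go of it (x of blade_tip in the frame of rack_mouth above 0.048 m and y of blade_tip in the frame of rack_mouth between -0.02 and 0.02 m and z of blade_tip in the frame of rack_mouth between -0.008 and 0.008 m and contact force between the fingers and blade below 0.05 N and linear speed of blade below 0.03 m/s), for 0.3 s.
At the end, for the whole second after the job is handed in: Pry tool released, at rest, blade tip 48 mm or more inside the slot. Cover in the gripper, still (under 20 mm/s), level within 0.1 rad, each hole 6 to 28 mm above its threaded hole and within 4 mm horizontally, touching neither housing, tool nor block (all of step 1 and horizontal distance between cover_hole0 and housing_hole0 below 0.004 m and z of cover_hole0 in the frame of housing_hole0 between 0.006 and 0.028 m and horizontal distance between cover_hole1 and housing_hole1 below 0.004 m and z of cover_hole1 in the frame of housing_hole1 between 0.006 and 0.028 m and horizontal distance between cover_hole2 and housing_hole2 below 0.004 m and z of cover_hole2 in the frame of housing_hole2 between 0.006 and 0.028 m and horizontal distance between cover_hole3 and housing_hole3 below 0.004 m and z of cover_hole3 in the frame of housing_hole3 between 0.006 and 0.028 m and angle between cover's own z axis and vertical below 0.1 rad and contact force between the fingers and cover above 0.5 N and contact force between cover and housing below 0.05 N and contact force between cover and blade below 0.05 N and contact force between cover and rack below 0.05 N and linear speed of cover below 0.02 m/s); the arm keeps its last pose, push and grip.
It fails at once if the cover knocks against or rests on the housing (contact force between cover and housing above 1 N).
It fails at once if another thing on the bench is displaced by more than 30 mm (distance of any of mouse, lens, screw_cup, screwdriver, lens_cap, body_cap from where it was at the start of the episode above 0.03 m).
It also fails if it takes over 58 s, if anything falls off the work surface, if the arm or the gripper's body presses on something with over 40 N, if the wrist force passes 120 N, or if a joint passes its speed limit or range.

## Working session

There is one attempt and no reset: what is moved stays moved. The work goes in short steps, Python scripts to look and compute and a tool call to move; the robot and the scene stay as the last step left them, time stands still between calls to the robot, and variables do not carry over. Pictures are saved under pics/ and viewed, and the job is handed in when it is done.

Besides the shell and the picture viewer there is one more tool, called after "Request:" as a command line: name --argument value ..., lists and objects as JSON in quotes. play_rows: Moves the arm, as the interface text tells. Its arguments: {"type":"object","properties":{"rows":{"type":"array"},"squeeze":{"type":"number"}},"required":["rows"]}

```bash
ls; mkdir -p pics
python3 - <<'E'
from workcell import bot
import cv2,numpy as np
o=bot.get_obs();print(o)
for n in("side","top"):
    p,d=bot.camera(n);cv2.imwrite(f"pics/{n}0.png",p);np.save(f"{n}0.npy",d);print(n,bot.camera_model(n))
print(bot.pinch_z)
E
```

```text
pics
{'time': 0.0, 'q': array([-6.97314318e+01,  5.01125098e+00,  1.00336862e+01,  9.50996165e+01,
       -1.24300308e-03,  8.99994114e+01]), 'qd': array([ 0.07520267,  0.01308633, -0.00804508, -0.0477421 , -0.01408451,
        0.01088792]), 'joint_efforts': array([-2.67953851e-06, -5.20370579e+01,  4.64821100e+01,  1.56774156e-02,
        1.37113107e-04, -3.81585664e-05]), 'ee_pos': array([ 0.19044462, -0.51572584,  0.23057475]), 'tcp_rot': array([-179.07792146,   89.92280871,  111.19123625]), 'wrist_force': array([-0.54965766,  0.03703208,  0.16700484]), 'torque': array([-0.04365569, -0.00809331, -0.00328638]), 'opening': 0.08525205119103854}
side {'fx': 400.9501532568064, 'fy': 400.9501532568064, 'cx': 251.5297434016725, 'cy': 184.73618133265288, 'origin': array([ 0.37298496, -0.83074747,  0.68474601]), 'attitude': array([-124.83444902,   -0.28063915,  -13.05397877])}
top {'fx': 477.60679483686704, 'fy': 477.60679483686704, 'cx': 250.94790835785756, 'cy': 199.09957389754584, 'origin': array([ 0.49855842, -0.01479024,  1.1736977 ]), 'attitude': array([-175.29487919,    1.77828416,  -90.56517239])}
0.0187
```

View pics/top0.png

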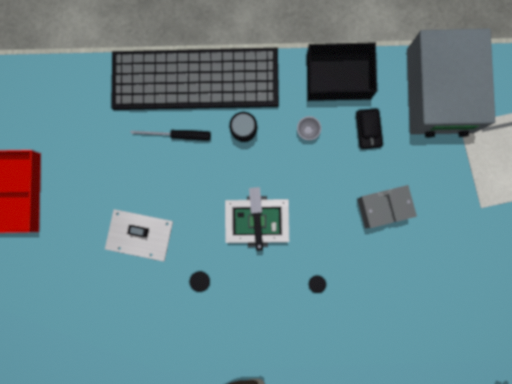

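View pics/side0.png

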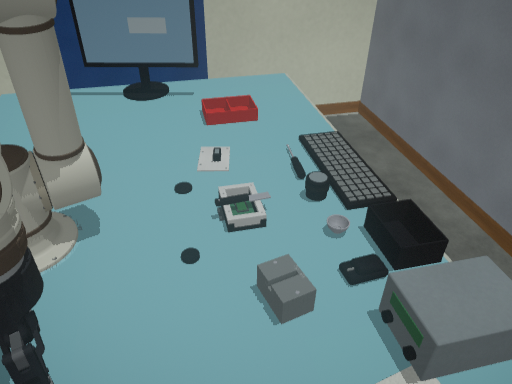

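Top view: housing at about (257,222) with the tool across it, cover at (139,236), rack at (387,207), caps at (200,281) and (317,284). Next, enlarged crops.

Run:
```python
import cv2,numpy as np
p=cv2.imread("pics/top0.png")
def c(x0,y0,w,h,s): return cv2.resize(p[y0:y0+h,x0:x0+w],None,fx=s,fy=s,interpolation=cv2.INTER_CUBIC)
a=np.hstack([c(95,195,90,75,4),c(215,180,90,75,4)])
b=np.hstack([c(350,170,90,75,4),c(295,250,90,75,4)])
cv2.imwrite("pics/crop0.png",np.vstack([a,b]))
```

```text
(no output)
```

View pics/crop0.png

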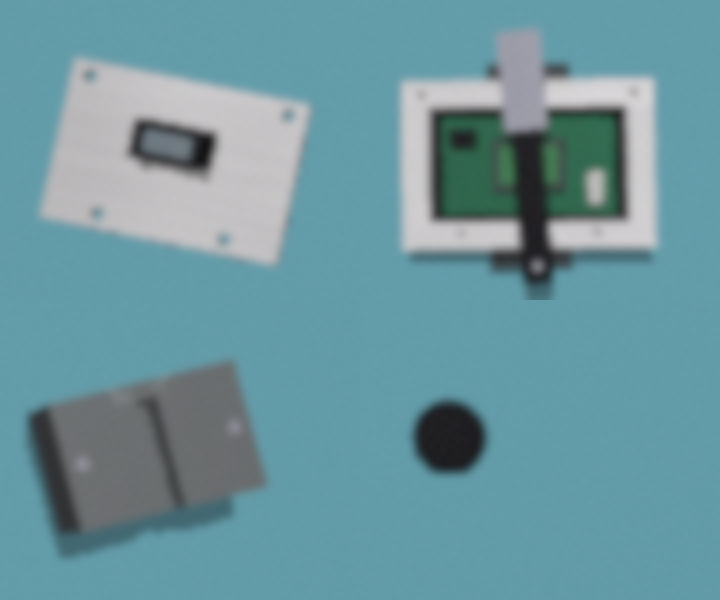

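```bash
cat > h.py <<'E'
import cv2,numpy as np
from scipy.spatial.transform import Rotation as Ro
from workcell import bot
def cam(n):
    m=bot.camera_model(n); return m,Ro.from_euler('xyz',m['attitude'],degrees=True).as_matrix()
def ray(n,uv,z):
    m,R=cam(n);uv=np.atleast_2d(np.asarray(uv,float))
    d=np.c_[(uv[:,0]-m['cx'])/m['fx'],(uv[:,1]-m['cy'])/m['fy'],np.ones(len(uv))]@R.T
    return m['origin']+d*((z-m['origin'][2])/d[:,2])[:,None]
def cloud(n,d):
    m,R=cam(n);v,u=np.mgrid[:d.shape[0],:d.shape[1]]
    c=np.stack([(u-m['cx'])/m['fx']*d,(v-m['cy'])/m['fy']*d,d],-1)
    P=c@R.T+m['origin'];P[d==0]=np.nan;return P
def proj(n,P):
    m,R=cam(n);c=(np.atleast_2d(P)-m['origin'])@R
    return np.c_[m['fx']*c[:,0]/c[:,2]+m['cx'],m['fy']*c[:,1]/c[:,2]+m['cy']]
def rect(pts):
    (c,s,a)=cv2.minAreaRect((pts[:,:2]*1000).astype(np.float32)); return c,s,a
E
python3 - <<'E'
from h import *
np.set_printoptions(precision=4,suppress=True)
p=cv2.imread("pics/top0.png");d=np.load("top0.npy");P=cloud("top",d)
for n,(u,v) in dict(bench=(180,330),cover=(120,235),rim=(230,222),rack=(375,210),rack2=(402,203),handle=(257,225),blade=(255,200)).items():
    print(n,P[v-1:v+2,u-1:u+2].reshape(-1,3).mean(0),p[v,u])
hsv=cv2.cvtColor(p,cv2.COLOR_BGR2HSV)
def big(m,box):
    x0,y0,x1,y1=box;M=np.zeros_like(m);M[y0:y1,x0:x1]=m[y0:y1,x0:x1]
    cs,_=cv2.findContours(M,cv2.RETR_EXTERNAL,cv2.CHAIN_APPROX_NONE);return max(cs,key=cv2.contourArea)[:,0]
S=4
up=cv2.resize(p,None,fx=S,fy=S,interpolation=cv2.INTER_CUBIC).astype(np.float32)
def c2(k): return (k+.5)/S-.5
sat=up.max(2)-up.min(2); 
red=up[...,2]
for n,box,z in(("cover",(95,195,185,270),.004),("housing",(215,190,305,250),.04)):
    m=((red>150)*255).astype(np.uint8)
    k=big(m,[4*b for b in box]);print(n,rect(ray("top",c2(k),z)))
# rack by colour sat (grey) 
m=((sat<25)&(red>75)&(red<170)).astype(np.uint8)*255
k=big(m,[4*b for b in (345,175,430,240)]);print("rack",rect(ray("top",c2(k),.065)))
cv2.imwrite("pics/rackm.png",m[700:960,1380:1720])
print(up[800,1400:1680:8])
# holes
def hole(u,v,z,r=3):
    g=cv2.cvtColor(up,cv2.COLOR_BGR2GRAY);U,V=[int((t+.5)*S-.5) for t in(u,v)];R=r*S
    w=g[V-R:V+R+1,U-R:U+R+1];yy,xx=np.mgrid[-R:R+1,-R:R+1]
    for _ in range(1):
        t=np.clip(np.percentile(w,70)-w-4,0,None)*(xx**2+yy**2<=R*R)
        c=(U+(t*xx).sum()/t.sum(),V+(t*yy).sum()/t.sum())
    return c2(np.array(c))
for n,L,z in(("cover",[(117.5,214),(167,224),(119,248),(151,255)],.004),("hous",[(320/4-0+160,203.5),(373.5,203)],.04)):
    if n=="cover":
        for l in L: h=hole(*l,z);print(n,h,ray("top",h,z)[0])
for l in [(420/4-90+215,94/4+180),(634/4-90+215,92/4+180),(461/4-90+215,233/4+180),(597/4-90+215,231/4+180)]:
    h=hole(*l,.04);print("hous",l,h,ray("top",h,.04)[0])
E
```

```text
bench [ 0.2794  0.1959 -0.0002] [169 156  99]
cover [0.5105 0.3445 0.0033] [190 189 191]
rim [0.5382 0.0698 0.041 ] [199 198 200]
rack [ 0.5613 -0.2671  0.0663] [112 111 108]
rack2 [ 0.5768 -0.3294  0.0659] [110 109 106]
handle [0.5301 0.0055 0.0535] [36 33 35]
blade [0.5898 0.0098 0.0422] [167 156 155]
cover ((510.8305358886719, 298.7306213378906), (150.48565673828125, 101.0507583618164), 78.01290130615234)
housing ((552.9410400390625, 6.6287384033203125), (124.13838195800781, 152.16419982910156), 0.16047289967536926)
rack ((569.513671875, -298.7120361328125), (74.85808563232422, 109.78592681884766), 13.197219848632812)
[[170. 157. 100.]
 [170. 157. 100.]
 [169. 156.  99.]
 [150. 138.  89.]
 [ 80.  75.  57.]
 [ 52.  51.  49.]
 [ 67.  66.  64.]
 [105. 104. 101.]
 [113. 112. 109.]
 [113. 112. 109.]
 [113. 112. 109.]
 [114. 112. 108.]
 [113. 110. 108.]
 [113. 111. 108.]
 [113. 111. 107.]
 [112. 111. 108.]
 [112. 112. 107.]
 [113. 112. 108.]
 [110. 108. 104.]
 [ 84.  82.  80.]
 [ 81.  79.  77.]
 [109. 105. 105.]
 [112. 109. 107.]
 [111. 109. 107.]
 [111. 109. 106.]
 [110. 109. 106.]
 [110. 109. 106.]
 [110. 109. 106.]
 [113. 111. 107.]
 [128. 123. 121.]
 [121. 117. 115.]
 [132. 126. 104.]
 [164. 151. 100.]
 [169. 156.  98.]
 [169. 156.  99.]]
cover [116.9071 213.2736] [0.5642 0.3527 0.004 ]
cover [166.5392 223.299 ] [0.538 0.229 0.004]
cover [118.6186 247.9185] [0.4788 0.3473 0.004 ]
cover [150.3673 254.7421] [0.4615 0.2686 0.004 ]
hous (230.0, 203.5) [229.9114 202.8998] [0.5838 0.0698 0.04  ]
hous (283.5, 203.0) [282.9822 202.2422] [ 0.5838 -0.0566  0.04  ]
hous (240.25, 238.25) [240.0095 236.5154] [0.5036 0.0463 0.04  ]
hous (274.25, 237.75) [273.9671 235.9673] [ 0.5041 -0.0341  0.04  ]
```

View pics/rackm.png

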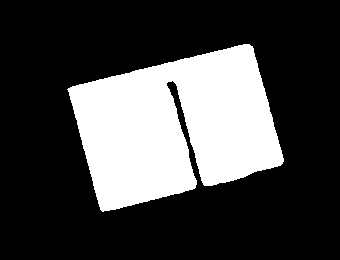

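Run:
```python
from h import *
np.set_printoptions(precision=4,suppress=True)
p=cv2.imread("pics/top0.png");S=4
up=cv2.resize(p,None,fx=S,fy=S,interpolation=cv2.INTER_CUBIC).astype(np.float32)
red=up[...,2];sat=up.max(2)-up.min(2)
def c2(k): return (k+.5)/S-.5
# housing edges: find crossing red=150 along rows/cols
def fit(P,ax): # fit line, ax=0: x as f(y)
    a=np.polyfit(P[:,1-ax],P[:,ax],1);return a
def edge(line,start,stop,th=150):
    pass
E=[]
rows=range(int(205*S),int(235*S));
L=[(next(u for u in range(215*S,260*S) if red[r,u]>150)-.5,r) for r in rows]
Rr=[(next(u for u in range(300*S,270*S,-1) if red[r,u]>150)+.5,r) for r in rows]
cols=[c for c in range(228*S,286*S) if not 247*S<c<268*S]
T=[(c,next(v for v in range(190*S,220*S) if red[v,c]>150)-.5) for c in cols]
B=[(c,next(v for v in range(252*S,230*S,-1) if red[v,c]>150)+.5) for c in cols]
for n,k,ax in(("left",L,1),("right",Rr,1),("far",T,0),("near",B,0)):
    Q=ray("top",c2(np.array(k,float)),.04);a=np.polyfit(Q[:,1-ax]-(.5438 if ax else .0066),Q[:,ax],1);print(n,a,np.degrees(a[0]))
# blade
m=((red>135)&(red<178)&(sat<22)).astype(np.uint8)*255
M=np.zeros_like(m);M[185*S:214*S,246*S:266*S]=m[185*S:214*S,246*S:266*S]
M=cv2.morphologyEx(M,cv2.MORPH_OPEN,np.ones((9,9)))
cs,_=cv2.findContours(M,cv2.RETR_EXTERNAL,cv2.CHAIN_APPROX_NONE);k=max(cs,key=cv2.contourArea)[:,0]
Q=ray("top",c2(k),.043);print("blade",rect(Q),Q.min(0),Q.max(0))
# handle rows centre
g=up.max(2);Z=[]
for v in range(216*S,242*S,4):
    w=g[v,248*S:268*S];i=np.where(w<60)[0];
    if len(i): Z.append((248*S+(i.min()+i.max())/2,v)); print(v/S, ray("top",c2(np.array([[248*S+i.min(),v],[248*S+i.max(),v]])),.054)[:,:2].ravel())
```

```text
left [0.0073 0.0823] 0.415739954170969
right [ 0.0043 -0.069 ] 0.2440553517996331
far [-0.0045  0.592 ] -0.2573157450260142
near [-0.0029  0.4909] -0.16351988641275972
blade ((590.3922119140625, 9.488163948059082), (26.14174461364746, 55.42173385620117), 89.3396224975586) [ 0.5627 -0.0036  0.043 ] [0.6181 0.0226 0.043 ]
216.0 [ 0.5521  0.0149  0.5519 -0.0015]
217.0 [ 0.5498  0.0138  0.5496 -0.0003]
218.0 [ 0.5474  0.0132  0.5473 -0.0003]
219.0 [ 0.5451  0.0132  0.5449 -0.0008]
220.0 [ 0.5427  0.0127  0.5426 -0.0008]
221.0 [ 0.5404  0.0127  0.5402 -0.0008]
222.0 [ 0.538   0.0121  0.5379 -0.0008]
223.0 [ 0.5357  0.0122  0.5355 -0.0013]
224.0 [ 0.5333  0.0122  0.5332 -0.0013]
225.0 [ 0.531   0.0122  0.5309 -0.0018]
226.0 [ 0.5287  0.0128  0.5285 -0.0024]
227.0 [ 0.5263  0.014   0.5262 -0.0035]
228.0 [ 0.524   0.014   0.5238 -0.0041]
229.0 [ 0.5217  0.0129  0.5215 -0.0035]
230.0 [ 0.5193  0.0123  0.5192 -0.0035]
231.0 [ 0.517   0.0118  0.5168 -0.0034]
232.0 [ 0.5146  0.0118  0.5145 -0.004 ]
233.0 [ 0.5123  0.0124  0.5121 -0.0046]
234.0 [ 0.51    0.0118  0.5098 -0.0045]
235.0 [ 0.5076  0.0101  0.5075 -0.0033]
236.0 [ 0.5053  0.009   0.5052 -0.0021]
237.0 [ 0.5029  0.0084  0.5028 -0.0015]
238.0 [ 0.5006  0.0084  0.5005 -0.0015]
239.0 [ 0.4983  0.0085  0.4982 -0.0021]
240.0 [ 0.496   0.0079  0.4958 -0.0026]
241.0 [ 0.4936  0.0079  0.4935 -0.0032]
```

```bash
cat >> h.py <<'E'
def hole(p,u,v,r=1.75,S=4):
    up=cv2.resize(p,None,fx=S,fy=S,interpolation=cv2.INTER_CUBIC)
    g=cv2.cvtColor(up,cv2.COLOR_BGR2GRAY).astype(float)
    U,V=(u+.5)*S-.5,(v+.5)*S-.5;R=r*S
    yy,xx=np.mgrid[:g.shape[0],:g.shape[1]]
    for _ in range(8):
        k=(xx-U)**2+(yy-V)**2<=R*R;w=g[k];t=np.clip(np.percentile(w,80)-w,0,None)
        U,V=(t*xx[k]).sum()/t.sum(),(t*yy[k]).sum()/t.sum()
    return np.array([(U+.5)/S-.5,(V+.5)/S-.5])
def tool(xyz,yaw):
    """print shift (cm, tool axes) and turn to put TCP at xyz with jaw (tool z) such that jaw dir angle = yaw mod 180"""
    o=bot.get_obs();R=Ro.from_euler('xyz',o['tcp_rot'],degrees=True).as_matrix()
    s=R.T@(np.array(xyz)-o['ee_pos'])*100
    a=np.degrees(np.arctan2(R[1,2],R[0,2]))
    turn=-((yaw-a+90)%180-90)  # tool x down
    print('t',o['time'],'tcp',o['ee_pos'],'x axis',R[:,0].round(3),'jaw ang',a.round(2),'q6',o['q'][5].round(1),'open',o['opening'],'F',o['wrist_force'].round(2))
    print('shift cm',s.round(2),'turn',round(turn,2))
E
python3 - <<'E'
from h import *
np.set_printoptions(precision=4,suppress=True)
p=cv2.imread("pics/top0.png")
for l in [(229.9,203.2),(283.2,202.6),(240,238),(274,237.5)]:
    h=hole(p,*l);print(h,ray("top",h,.04)[0])
tool((.531,.0052,.13),94.2)
tool((.531,.0052,.0295),94.2)
E
```

```text
[229.8826 203.2028] [0.5831 0.0698 0.04  ]
[282.9759 202.4053] [ 0.5834 -0.0566  0.04  ]
[239.8786 233.0808] [0.5118 0.0465 0.04  ]
[273.7297 232.7069] [ 0.5118 -0.0336  0.04  ]
t 0.1 tcp [ 0.1905 -0.5157  0.2306] x axis [-0.     0.001 -1.   ] jaw ang -69.73 q6 90.0 open 0.08531809730316497 F [ 0.28  0.09 -0.3 ]
shift cm [ 10.11  49.99 -37.06] turn 16.07
t 0.1 tcp [ 0.1905 -0.5157  0.2306] x axis [-0.     0.001 -1.   ] jaw ang -69.73 q6 90.0 open 0.08531809730316497 F [ 0.28  0.09 -0.3 ]
shift cm [ 20.16  49.99 -37.04] turn 16.07
```

Request:
play_rows --rows '[[[2,12,-9],6,5],[[4,25,-18.5],10,4],[[5,38,-28],14,4],[[6,50,-37],16,4],[[6,50,-37],16,4],[[6,50,-37],16,4],[[6,50,-37],16,4],[[6,50,-37],16,4],[[6,50,-37],16,4],[[6,50,-37],16,4],[[6,50,-37],16,4],[[6,50,-37],16,4]]' --squeeze 40

```text
time: 1.1
ee_pos: [0.4637, -0.0976, 0.1823]
tcp_rot: [16.2, 90.0, -69.5]
wrist_force: [1.1, -1.0, 0.4]
opening: 0.0401
```

Request:
play_rows --rows '[[[0,0,0],0,4],[[0,0,0],0,4],[[0,0,0],0,4],[[0,0,0],0,4]]'

```text
time: 1.43
ee_pos: [0.4628, -0.1005, 0.1826]
tcp_rot: [-56.3, 90.0, -142.1]
wrist_force: [0.1, -0.3, -0.6]
opening: 0.0404
```

Run:
```python
from h import *
tool((.531,.0052,.03),94.2)
```

```text
t 1.4333 tcp [ 0.46276415 -0.10047947  0.18258188] x axis [-0. -0. -1.] jaw ang -85.79 q6 163.5 open 0.04036495254005664 F [ 0.11 -0.28 -0.56]
shift cm [ 15.26   7.58 -10.04] turn 0.01
```

Request:
play_rows --rows '[[[1,2.5,-3.3],0,4],[[3,5,-6.6],0,4],[[6,7.6,-10],0,4],[[8,7.6,-10],0,4],[[8,7.6,-10],0,4],[[8,7.6,-10],0,4],[[8,7.6,-10],0,4],[[8,7.6,-10],0,4]]'

```text
time: 2.1
ee_pos: [0.5319, 0.0043, 0.1045]
tcp_rot: [82.9, 89.9, -2.9]
wrist_force: [0.4, 0.0, 0.2]
opening: 0.0401
```

Run:
```python
from h import *
tool((.531,.0052,.03),94.2)
p,d=bot.camera("side");cv2.imwrite("pics/s1.png",cv2.resize(p[120:270,170:370],None,fx=4,fy=4,interpolation=cv2.INTER_CUBIC))
```

```text
t 2.1 tcp [0.53193466 0.00425862 0.1044821 ] x axis [ 0.003 -0.    -1.   ] jaw ang -85.84 q6 176.3 open 0.04009038372546246 F [0.35 0.03 0.24]
shift cm [ 7.45 -0.1  -0.1 ] turn -0.04
```

View pics/s1.png

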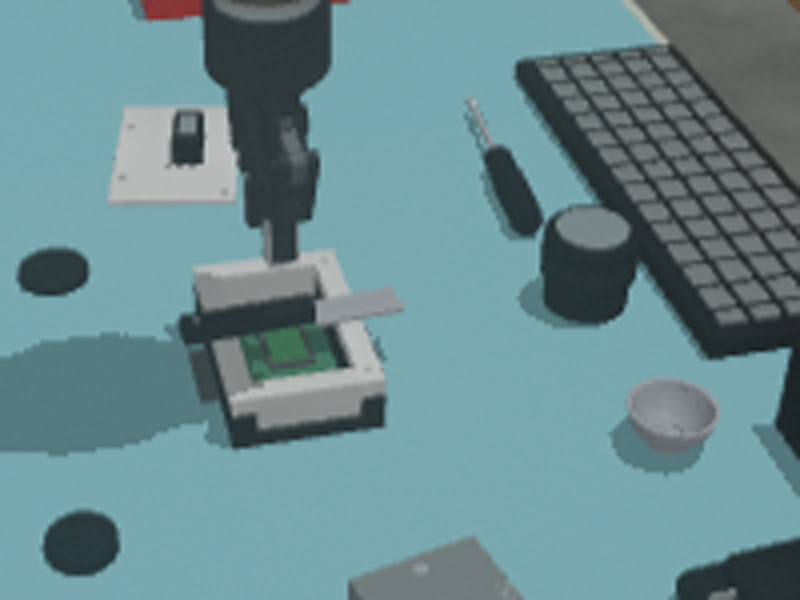

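The fingers hang above the handle (at about (285,240) in the enlarged crop), so I'm descending.

Request:
play_rows --rows '[[[2,-0.1,-0.1],0,4],[[4,-0.1,-0.1],0,4],[[5.5,-0.1,-0.1],0,4],[[6.8,-0.1,-0.1],0,4],[[7.4,-0.1,-0.1],0,4],[[7.4,-0.1,-0.1],0,4],[[7.4,-0.1,-0.1],0,4],[[7.4,-0.1,-0.1],0,4]]'

```text
time: 2.82
ee_pos: [0.5312, 0.0063, 0.03]
tcp_rot: [86.3, 89.9, 0.5]
wrist_force: [0.4, 0.2, 0.2]
opening: 0.0399
```

Request:
play_rows --rows '[[[0,0,0],0,2.5],[[0,0,0],0,1.5],[[0,0,0],0,1.2],[[0,0,0],0,1.2],[[0,0,0],0,1.2],[[0,0,0],0,1.2],[[0,0,0],0,1.2]]'

```text
time: 3.4
ee_pos: [0.531, 0.0066, 0.0296]
tcp_rot: [80.2, 89.9, -5.5]
wrist_force: [-1.3, -0.6, 5.4]
opening: 0.0173
```

Run:
```python
from h import *
tool((.531,.0052,.03),94.2)
```

```text
t 3.4 tcp [0.53102957 0.00656735 0.02955558] x axis [ 0.002 -0.    -1.   ] jaw ang -85.73 q6 176.4 open 0.01731503694343869 F [-1.32 -0.59  5.36]
shift cm [-0.04 -0.01  0.14] turn 0.07
```

Request:
play_rows --rows '[[[-1,0,0],0,1.2],[[-2.5,0,0],0,1.2],[[-4.5,0,0],0,1.2],[[-6,0,0],0,1.2],[[-7,0,0],0,1.2],[[-7,0,0],0,1.2],[[-7,0,0],0,1.2]]'

```text
time: 3.98
ee_pos: [0.5307, 0.0066, 0.0987]
tcp_rot: [88.8, 90.0, 3.1]
wrist_force: [0.9, -0.1, -1.5]
opening: 0.0172
```

Run:
```python
from h import *
tool((.531,.0052,.03),94.2)
p,d=bot.camera("side");cv2.imwrite("pics/s2.png",cv2.resize(p[120:270,170:370],None,fx=4,fy=4,interpolation=cv2.INTER_CUBIC))
th=np.radians(13.2);R=np.array([[np.cos(th),-np.sin(th)],[np.sin(th),np.cos(th)]])
c=np.array([.5695,-.2987])
m=c+R@[-.038,0]
for s in(.100,.03,0): print(s,'grasp at', m+R@[-.028-s,0])
```

```text
t 3.9833 tcp [0.53065577 0.00662821 0.09874269] x axis [ 0.001  0.    -1.   ] jaw ang -85.73 q6 176.4 open 0.0172395085645983 F [ 0.92 -0.08 -1.53]
shift cm [6.87 0.02 0.14] turn 0.07
0.1 grasp at [ 0.4078859  -0.33660624]
0.03 grasp at [ 0.47603643 -0.32062168]
0 grasp at [ 0.50524379 -0.31377116]
```

View pics/s2.png

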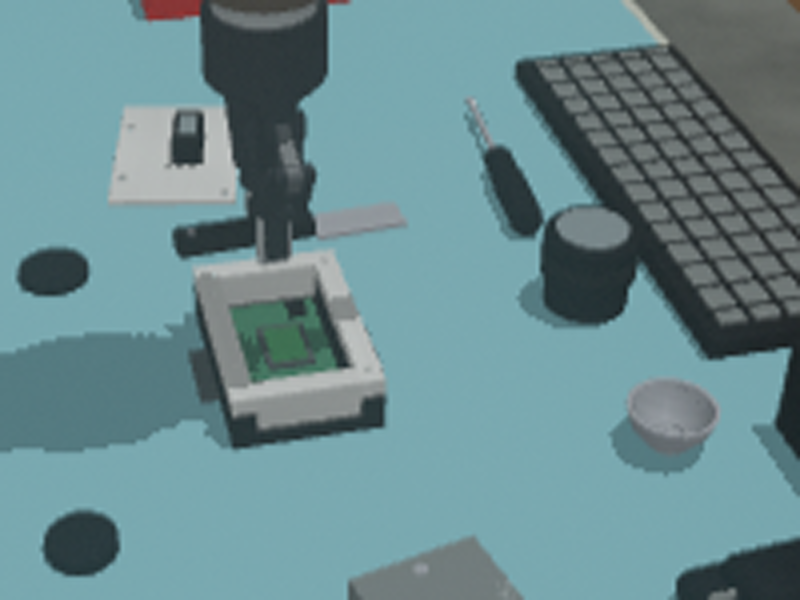

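The tool hangs level in the fingers (blade at (360,218), handle at (215,238)). Now moving it to the staging pose in front of the slot.

Run:
```python
from h import *
print(ray("top",(317,284),.012))
tool((.4079,-.3366,.0986),103.2)
```

```text
[[ 0.38847368 -0.13600317  0.012     ]]
t 4.0333 tcp [0.53019401 0.00660555 0.09790977] x axis [-0.001 -0.    -1.   ] jaw ang -85.73 q6 176.4 open 0.017432377757399156 F [ 0.3   0.24 -0.71]
shift cm [ -0.06 -14.75  33.31] turn -8.93
```

Request:
play_rows --rows '[[[0,-1,2.2],-1,1.2],[[0,-2.5,5.5],-2,1.2],[[0,-4,9],-4,1.2],[[0,-5.6,12.7],-5,1.2],[[0,-7.2,16.3],-6,1.2],[[0,-8.8,19.9],-7,1.2],[[0,-10.4,23.5],-8,1.2],[[0,-12,27],-9,1.2],[[0,-13.3,30],-9,1.2],[[0,-14.3,32.3],-9,1.2],[[0,-14.7,33.3],-9,1.2],[[0,-14.7,33.3],-9,1.2]]'

```text
time: 5.03
ee_pos: [0.4074, -0.3378, 0.0972]
tcp_rot: [-136.8, 89.9, 146.3]
wrist_force: [0.5, 0.1, -0.2]
opening: 0.0173
```

Request:
play_rows --rows '[[[1,0,0],0,1.2],[[2.5,0,0],0,1.2],[[4,0,0],0,1.2],[[4,0,0],0,1.2],[[4,0,0],0,1.2],[[4,0,0],0,1.2]]'

```text
time: 5.53
ee_pos: [0.4092, -0.3357, 0.0589]
tcp_rot: [80.2, 90.0, 3.6]
wrist_force: [-0.5, -0.5, -0.0]
opening: 0.0174
```

Run:
```python
from h import *
tool((.4079,-.3366,.0386),103.2)
tool((.5052,-.3138,.0386),103.2)
for n in("side","top"):
  p,d=bot.camera(n);cv2.imwrite(f"pics/{n}3.png",p);np.save(f"{n}3.npy",d)
p=cv2.imread("pics/side3.png");q=cv2.imread("pics/top3.png")
a=cv2.resize(p[200:340,160:340],None,fx=4,fy=4,interpolation=cv2.INTER_CUBIC);cv2.imwrite("pics/s3c.png",a)
a=cv2.resize(q[160:300,320:480],None,fx=4,fy=4,interpolation=cv2.INTER_CUBIC);cv2.imwrite("pics/t3c.png",a)
```

```text
t 5.5333 tcp [ 0.40915636 -0.33566359  0.05887667] x axis [ 0.  0. -1.] jaw ang -76.66 q6 127.3 open 0.017446088590862437 F [-0.51 -0.49 -0.04]
shift cm [ 2.03 -0.14  0.06] turn 0.14
t 5.5333 tcp [ 0.40915636 -0.33566359  0.05887667] x axis [ 0.  0. -1.] jaw ang -76.66 q6 127.3 open 0.017446088590862437 F [-0.51 -0.49 -0.04]
shift cm [2.03 9.85 0.09] turn 0.14
```

View pics/s3c.png

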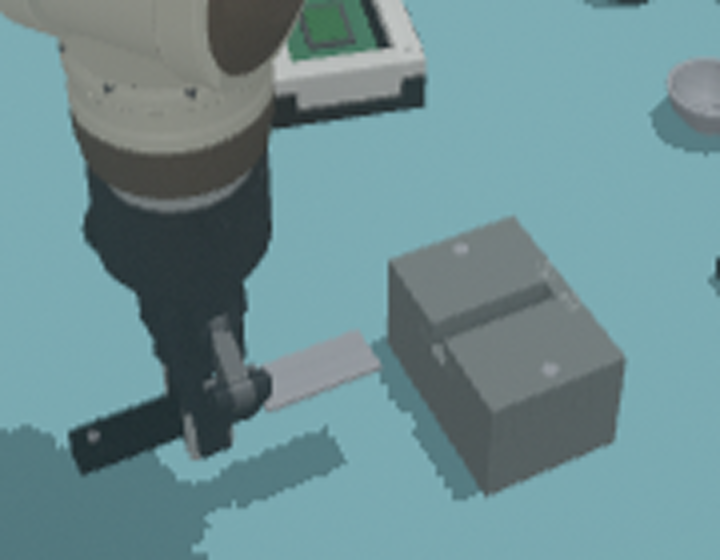

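View pics/t3c.png

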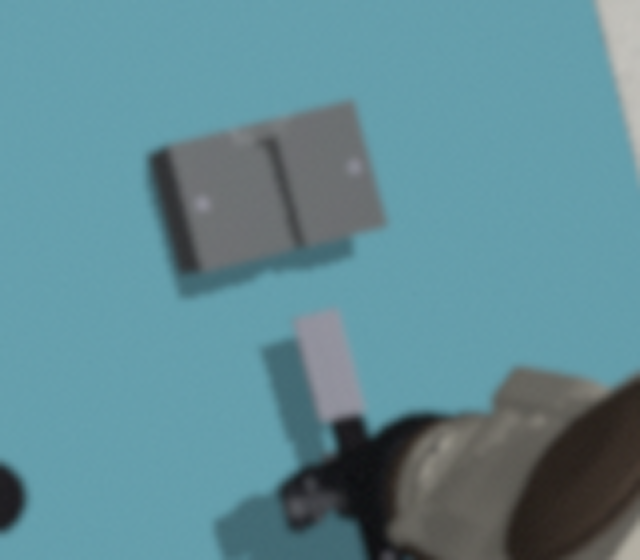

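Top view: blade at crop (330,365), rack beyond it; I'll measure the blade against the slot axis.

Run:
```python
from h import *
np.set_printoptions(precision=4,suppress=True)
p=cv2.imread("pics/top3.png");d=np.load("top3.npy");S=4
up=cv2.resize(p,None,fx=S,fy=S,interpolation=cv2.INTER_CUBIC).astype(np.float32)
red=up[...,2];sat=up.max(2)-up.min(2)
m=((red>125)&(sat<35)).astype(np.uint8)*255
M=np.zeros_like(m);b=[int(t*S) for t in(235,268,390,415)];M[b[0]:b[1],b[2]:b[3]]=m[b[0]:b[1],b[2]:b[3]]
cs,_=cv2.findContours(M,cv2.RETR_EXTERNAL,cv2.CHAIN_APPROX_NONE);k=max(cs,key=cv2.contourArea)[:,0]
Q=ray("top",(k+.5)/S-.5,.0723);print(rect(Q))
P=cloud("top",d);print([P[v,u] for u,v in((401,243),(403,250),(405,258))])
th=np.radians(13.2);R=np.array([[np.cos(th),-np.sin(th)],[np.sin(th),np.cos(th)]])
mo=np.array([.5695,-.2987])+R@[-.038,0]
rc=(Q[:,:2]-mo)@R;print(rc.min(0),rc.max(0),rc.mean(0))
# axis of long contour: side edges
```

```text
((468.1148986816406, -323.41510009765625), (58.42359161376953, 25.345489501953125), 13.541342735290527)
[array([ 0.4851, -0.3222,  0.0719]), array([ 0.4693, -0.3256,  0.0737]), array([ 0.4513, -0.329 ,  0.0755])]
[-0.0956 -0.0136] [-0.0371  0.0119] [-0.0667 -0.0012]
```

Run:
```python
from h import *
np.set_printoptions(precision=4,suppress=True)
for n in("top","side"):
    d=np.load(n+"3.npy");P=cloud(n,d)
    th=np.radians(13.2);R=np.array([[np.cos(th),-np.sin(th)],[np.sin(th),np.cos(th)]])
    mo=np.array([.5695,-.2987])+R@[-.038,0]
    L=(P[...,:2]-mo)@R;z=P[...,2]
    for nm,k in(("blade",(L[...,0]>-.09)&(L[...,0]<-.042)&(abs(L[...,1])<.009)&(z>.055)&(z<.09)),("rack",(L[...,0]>.006)&(L[...,0]<.07)&(abs(L[...,1])>.012)&(abs(L[...,1])<.045)&(z>.05)&(z<.08)),("bench",(L[...,0]>-.09)&(L[...,0]<-.03)&(L[...,1]>.06)&(L[...,1]<.12))):
        A=np.c_[L[k],np.ones(k.sum())];c=np.linalg.lstsq(A,z[k],rcond=None)[0];r=z[k]-A@c
        print(n,nm,k.sum(),'slopes deg',np.degrees(c[:2]),'z mean',z[k].mean(),'z at x=-.04',c[2]-.04*c[0],'rms',r.std())
```

```text
top blade 170 slopes deg [0.274  2.3155] z mean 0.07297762113112724 z at x=-.04 0.07310003850957464 rms 0.0020089130959604165
top rack 793 slopes deg [-0.376   0.0179] z mean 0.06545902649767472 z at x=-.04 0.06597088708507055 rms 0.0021042001203912795
top bench 619 slopes deg [-0.234   0.2267] z mean 0.0002772661123189779 z at x=-.04 -0.00016213901041518754 rms 0.0022777440964312262
side blade 182 slopes deg [0.0025 1.2296] z mean 0.07253032242906542 z at x=-.04 0.07253380447637983 rms 0.0009893787964464342
side rack 774 slopes deg [-0.119   0.0439] z mean 0.0653841531828225 z at x=-.04 0.06554682355847041 rms 0.0010911529070451744
side bench 261 slopes deg [-0.1587  0.3456] z mean 0.00045124062311040073 z at x=-.04 -0.00013828328048256497 rms 0.0012357459671370357
```

Blade is level with its top at 72.5 mm, 1 mm right of the slot axis, and its tip is 37 mm before the mouth, so it can go in.

Request:
play_rows --rows '[[[0.8,0,-0.1],0,1.2],[[1.6,0,-0.1],0,1.2],[[2,0,-0.1],0,1.2],[[2,0,-0.1],0,1.2],[[2,1,-0.1],0,1.2],[[2,2,-0.1],0,1.2],[[2,3,-0.1],0,1.2],[[2,4,-0.1],0,1.2],[[2,4.7,-0.1],0,1.2],[[2,5,-0.1],0,1.2],[[2,5,-0.1],0,1.2]]'

```text
time: 6.55
ee_pos: [0.4579, -0.3236, 0.0384]
tcp_rot: [-152.1, 90.0, 131.2]
wrist_force: [-0.0, -0.4, -0.7]
opening: 0.0173
```

Run:
```python
from h import *
tool((.5052,-.3138,.0386),103.2)
p,d=bot.camera("side")
cv2.imwrite("pics/s4c.png",cv2.resize(p[200:340,160:340],None,fx=4,fy=4,interpolation=cv2.INTER_CUBIC))
```

```text
t 6.55 tcp [ 0.45792245 -0.32359081  0.0383902 ] x axis [-0.  0. -1.] jaw ang -76.67 q6 131.4 open 0.017258789167121542 F [-0.   -0.37 -0.68]
shift cm [-0.02  4.83  0.14] turn 0.13
```

View pics/s4c.png

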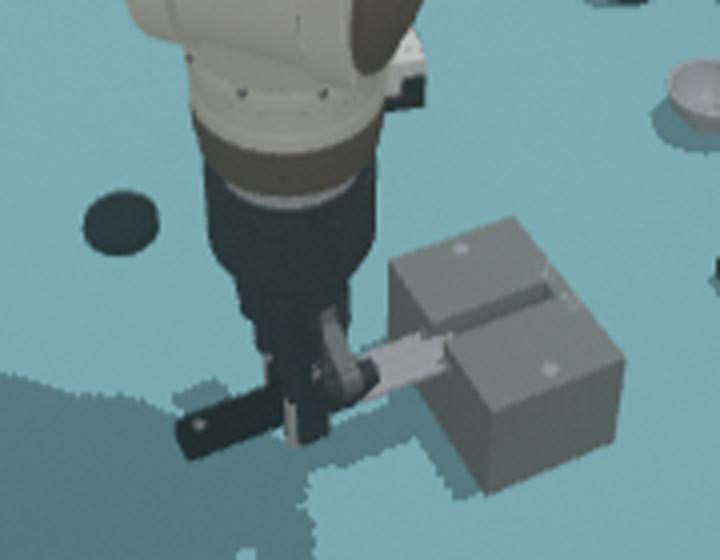

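The blade is entering the slot at (445,345), with no wrist force.

Request:
play_rows --rows '[[[0,0.8,0],0,1.2],[[0,1.6,0],0,1.2],[[0,2.4,0],0,1.2],[[0,3.2,0],0,1.2],[[0,3.9,0],0,1.2],[[0,4.2,0],0,1.2],[[0,4.4,0],0,1.2],[[0,4.5,0],0,1.2],[[0,4.5,0],0,1.2]]'

```text
time: 7.35
ee_pos: [0.5009, -0.3136, 0.0384]
tcp_rot: [-125.6, 90.0, 157.7]
wrist_force: [0.1, 0.2, -1.0]
opening: 0.0175
```

Request:
play_rows --rows '[[[0,0.1,0],0,1.2],[[0,0.2,0],0,1.2],[[0,0.3,0],0,1.2],[[0,0.3,0],0,1.2]]'

```text
time: 7.68
ee_pos: [0.5039, -0.313, 0.0386]
tcp_rot: [63.2, 90.0, -13.6]
wrist_force: [0.0, -0.2, -0.7]
opening: 0.0174
```

Run:
```python
from h import *
tool((.5052,-.3138,.0386),103.2)
p,d=bot.camera("side")
cv2.imwrite("pics/s5c.png",cv2.resize(p[200:340,160:340],None,fx=4,fy=4,interpolation=cv2.INTER_CUBIC))
```

```text
t 7.6833 tcp [ 0.50388156 -0.31298377  0.03860536] x axis [ 0. -0. -1.] jaw ang -76.74 q6 134.9 open 0.017351399933974797 F [ 0.01 -0.18 -0.69]
shift cm [0.   0.11 0.11] turn 0.06
```

View pics/s5c.png

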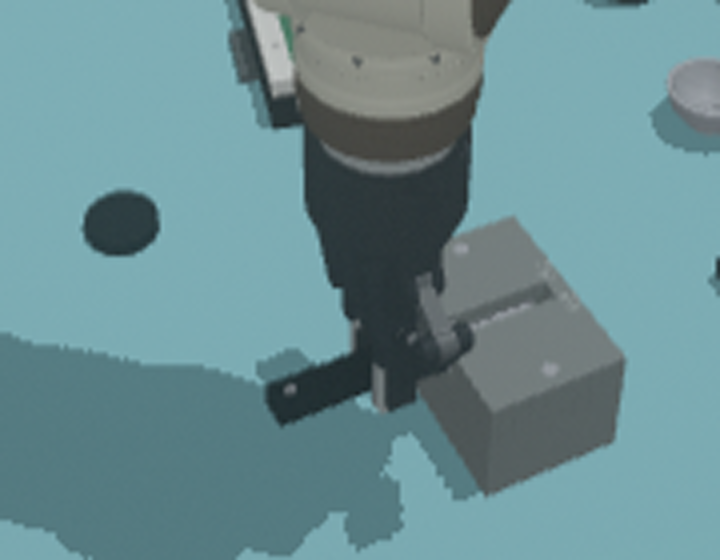

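Request:
play_rows --rows '[[[0,0.1,0],0,1.2],[[0,0.15,0],0,1.2],[[0,0.2,0],0,1.2],[[0,0.2,0],0,1.2]]'

```text
time: 8.07
ee_pos: [0.5043, -0.3129, 0.0385]
tcp_rot: [-92.0, 89.8, -168.8]
wrist_force: [-8.0, -1.6, 3.8]
opening: 0.0173
```

Shoulder meets the face (8 N). Easing down 2 mm and releasing.

Request:
play_rows --rows '[[[0.1,-0.05,0],0,1.2],[[0.2,-0.05,0],0,1.2],[[0.2,-0.05,0],0,1.2],[[0.2,-0.05,0],0,2.2],[[0.2,-0.05,0],0,3],[[0.2,-0.05,0],0,3.6],[[0.2,-0.05,0],0,3.6],[[0.2,-0.05,0],0,3.6],[[0.2,-0.05,0],0,3.6],[[0.2,-0.05,0],0,3.6]]'

```text
time: 8.9
ee_pos: [0.5053, -0.3126, 0.0366]
tcp_rot: [52.0, 90.0, -24.7]
wrist_force: [-0.3, 0.4, -0.7]
opening: 0.036
```

Request:
play_rows --rows '[[[-1,0,0],0,3.6],[[-3,0,0],0,3.6],[[-6,0,0],0,3.6],[[-9,0,0],0,3.6],[[-12,0,0],0,3.6],[[-12,-3,0],0,3.6],[[-12,-6,-3],0,5],[[-12,-9,-6],0,5],[[-12,-9,-9],0,5],[[-12,-9,-9],0,5],[[-12,-9,-9],0,5]]'

```text
time: 9.82
ee_pos: [0.3968, -0.245, 0.158]
tcp_rot: [46.4, 89.9, -30.2]
wrist_force: [-0.3, 0.2, 0.6]
opening: 0.05
```

Run:
```python
from h import *
np.set_printoptions(precision=4,suppress=True)
p,d=bot.camera("side");P=cloud("side",d)
cv2.imwrite("pics/s6c.png",cv2.resize(p[200:340,160:340],None,fx=4,fy=4,interpolation=cv2.INTER_CUBIC))
q,d2=bot.camera("top");cv2.imwrite("pics/top6.png",q)
cv2.imwrite("pics/t6c.png",cv2.resize(q[160:300,320:480],None,fx=4,fy=4,interpolation=cv2.INTER_CUBIC))
# cover grip target
th=np.radians(-12);g=np.array([.5107,.299])+np.array([np.cos(th),np.sin(th)])*.010
print("grip",g);tool((g[0],g[1],.12),-12)
```

```text
grip [0.5205 0.2969]
t 9.9167 tcp [ 0.3975 -0.246   0.1573] x axis [ 0.001 -0.001 -1.   ] jaw ang -76.71 q6 135.0 open 0.05007315278536243 F [0.04 0.09 0.35]
shift cm [  3.7   24.45 -50.01] turn -64.71
```

View pics/s6c.png

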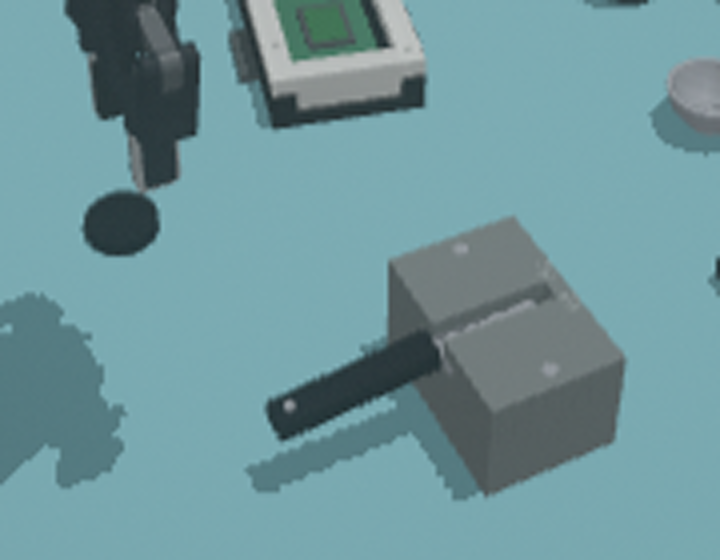

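View pics/t6c.png

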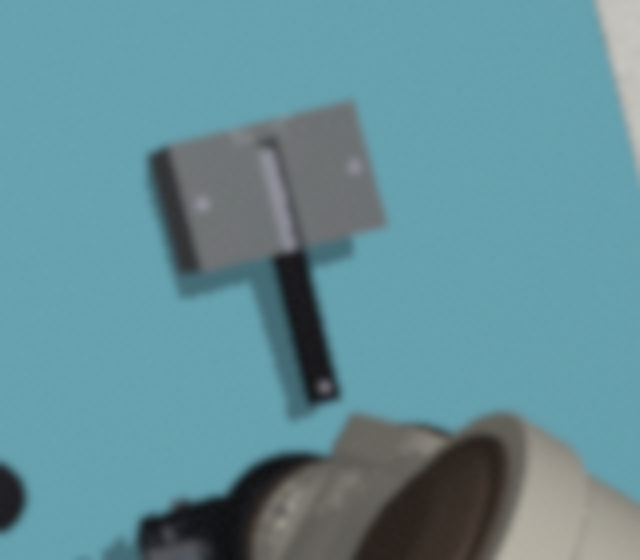

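The tool is fully home: handle shoulder against the face at (437,350) in the side view, blade visible along the groove in the top view. Now to the cover.

Request:
play_rows --rows '[[[0,1,-2],-3,5],[[0,2.5,-5],-10,5],[[0,4.2,-8.6],-17,5],[[0,6,-12.3],-24,5],[[0,7.8,-16],-31,5],[[0,9.6,-19.6],-38,5],[[0,11.4,-23.3],-45,5],[[0,13.2,-27],-52,5],[[0,15,-30.7],-58,5],[[0,16.8,-34.3],-64.7,5],[[0,18.6,-38],-64.7,5],[[0,19.6,-40],-64.7,5]]'

```text
time: 10.92
ee_pos: [0.4971, 0.1924, 0.1559]
tcp_rot: [140.9, 90.0, 129.1]
wrist_force: [0.4, -0.5, -0.2]
opening: 0.0499
```

Request:
play_rows --rows '[[[0,0,0],0,5],[[0,0,0],0,5],[[0,0,0],0,5]]'

```text
time: 11.17
ee_pos: [0.4963, 0.1882, 0.1561]
tcp_rot: [-133.8, 89.9, -145.8]
wrist_force: [-0.8, -1.0, -0.3]
opening: 0.05
```

Run:
```python
from h import *
tool((.5205,.2969,.06),-12)
```

```text
t 11.1667 tcp [0.49630476 0.18820563 0.15613144] x axis [-0.001 -0.001 -1.   ] jaw ang -12.03 q6 122.8 open 0.05001749571057394 F [-0.76 -1.02 -0.31]
shift cm [ 9.6  11.14  0.11] turn -0.03
```

Request:
play_rows --rows '[[[1,3.5,0],0,5],[[3,7,0],0,5],[[5,10,0],0,5],[[7,11.1,0.1],0,5],[[9.6,11.1,0.1],0,5],[[9.6,11.1,0.1],0,5],[[9.6,11.1,0.1],0,5],[[9.6,11.1,0.1],0,5]]'

```text
time: 11.83
ee_pos: [0.5208, 0.296, 0.0622]
tcp_rot: [38.2, 89.9, 26.1]
wrist_force: [-0.5, 0.7, 1.1]
opening: 0.0496
```

Run:
```python
from h import *
tool((.5205,.2969,.0085),-12)
p,d=bot.camera("side")
cv2.imwrite("pics/s7c.png",cv2.resize(p[90:200,150:290],None,fx=5,fy=5,interpolation=cv2.INTER_CUBIC))
```

```text
t 11.8333 tcp [0.52078653 0.29604602 0.06217841] x axis [ 0.001  0.001 -1.   ] jaw ang -12.12 q6 131.7 open 0.04961481779054624 F [-0.51  0.73  1.12]
shift cm [ 5.37  0.07 -0.05] turn -0.12
```

View pics/s7c.png

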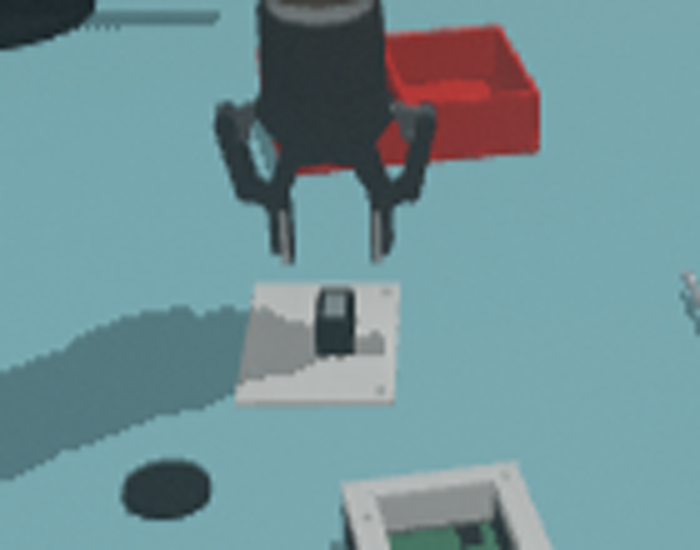

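The jaws straddle the eyepiece block, which sits at (335,320) with the fingers at (283,240) and (380,240). Descending to grip it.

Request:
play_rows --rows '[[[1.5,0.1,0],0,5],[[3,0.1,0],0,5],[[4.2,0.1,0],0,5],[[5,0.1,0],0,5],[[5.3,0.1,0],0,5],[[5.3,0.1,0],0,5],[[5.3,0.1,0],0,4],[[5.3,0.1,0],0,3],[[5.3,0.1,0],0,2],[[5.3,0.1,0],0,1.8],[[5.3,0.1,0],0,1.8],[[5.3,0.1,0],0,1.8]]' --squeeze 60

```text
time: 12.88
ee_pos: [0.5208, 0.2983, 0.0087]
tcp_rot: [44.7, 89.9, 32.6]
wrist_force: [-1.0, -0.0, 6.2]
opening: 0.0228
```

Run:
```python
from h import *
tool((.5205,.2969,.0085),-12)
```

```text
t 12.8833 tcp [0.52076849 0.29830958 0.00866401] x axis [ 0.001  0.001 -1.   ] jaw ang -12.03 q6 131.8 open 0.022831333171213535 F [-0.97 -0.01  6.2 ]
shift cm [ 0.02 -0.14  0.  ] turn -0.03
```

Request:
play_rows --rows '[[[-0.5,0,0],0,1.8],[[-2,0,0],0,1.8],[[-4.5,0,0],0,1.8],[[-7,0,0],0,1.8],[[-9.5,0,0],0,1.8],[[-11,0,0],0,1.8],[[-12,0,0],0,1.8],[[-12,0,0],0,1.8],[[-12,0,0],0,1.8]]'

```text
time: 13.63
ee_pos: [0.5203, 0.298, 0.1271]
tcp_rot: [-136.6, 90.0, -148.6]
wrist_force: [1.0, -1.2, -1.4]
opening: 0.0227
```

Run:
```python
from h import *
tool((.5518,.0080,.1284),0.3)
for n in("side","top"):
  p,d=bot.camera(n);cv2.imwrite(f"pics/{n}8.png",p)
  if n=="side": cv2.imwrite("pics/s8c.png",cv2.resize(p[70:200,150:310],None,fx=5,fy=4.6,interpolation=cv2.INTER_CUBIC))
```

```text
t 13.6333 tcp [0.5202516  0.29796642 0.12708875] x axis [-0. -0. -1.] jaw ang -12.03 q6 131.8 open 0.02269908679506225 F [ 0.98 -1.16 -1.36]
shift cm [ -0.13 -27.7    9.13] turn -12.33
```

View pics/s8c.png

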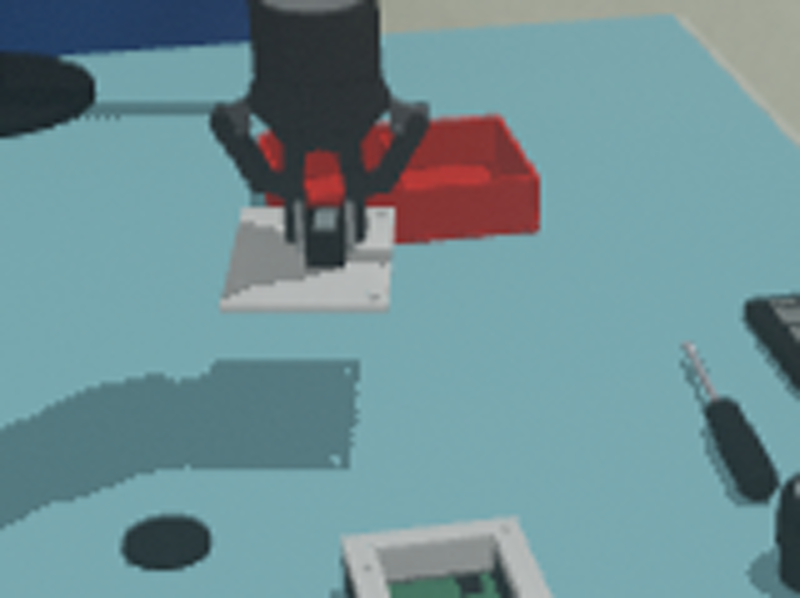

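The cover hangs level in the fingers (plate around (310,265)). Moving it over the housing, still high.

Request:
play_rows --rows '[[[0,-1,0.3],-1,1.8],[[0,-3,1],-2,1.8],[[0,-6,2],-3,1.8],[[0,-9,3],-4,1.8],[[0,-12,4],-5,1.8],[[0,-15,5],-7,1.8],[[0,-18,6],-8,1.8],[[0,-21,7],-10,1.8],[[0,-24,8],-12,1.8],[[0,-26.3,8.7],-12.3,1.8],[[0,-27.7,9.1],-12.3,1.8],[[0,-27.7,9.1],-12.3,1.8]]'

```text
time: 14.73
ee_pos: [0.551, 0.0054, 0.126]
tcp_rot: [-163.2, 89.9, -163.1]
wrist_force: [0.1, 0.5, -1.1]
opening: 0.0229
```

Request:
play_rows --rows '[[[0,0,0],0,1.8],[[1,0,0],0,1.8],[[2,0,0],0,1.8],[[3,0,0],0,1.8],[[3,0,0],0,1.8],[[3,0,0],0,1.8],[[3,0,0],0,1.8]]'

```text
time: 15.32
ee_pos: [0.5515, 0.0085, 0.0975]
tcp_rot: [-178.5, 90.0, -178.2]
wrist_force: [0.3, 0.2, -1.2]
opening: 0.0231
```

Run:
```python
from h import *
tool((.5518,.0080,.0640),0.3)
for n in("side","top"):
  p,d=bot.camera(n);cv2.imwrite(f"pics/{n}9.png",p);np.save(n+"9.npy",d)
  if n=="side": cv2.imwrite("pics/s9c.png",cv2.resize(p[110:260,170:350],None,fx=4.4,fy=4,interpolation=cv2.INTER_CUBIC))
  else: cv2.imwrite("pics/t9c.png",cv2.resize(p[170:270,190:320],None,fx=6,fy=6,interpolation=cv2.INTER_CUBIC))
```

```text
t 15.3167 tcp [0.55150104 0.00845127 0.09749917] x axis [-0. -0. -1.] jaw ang 0.3 q6 90.6 open 0.023091387209209575 F [ 0.33  0.19 -1.16]
shift cm [ 3.35 -0.05  0.03] turn 0.0
```

View pics/s9c.png

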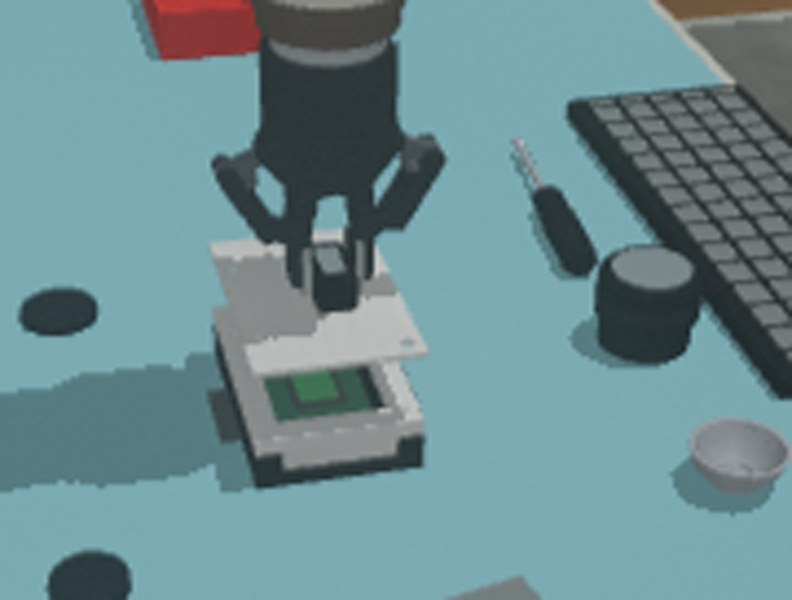

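View pics/t9c.png

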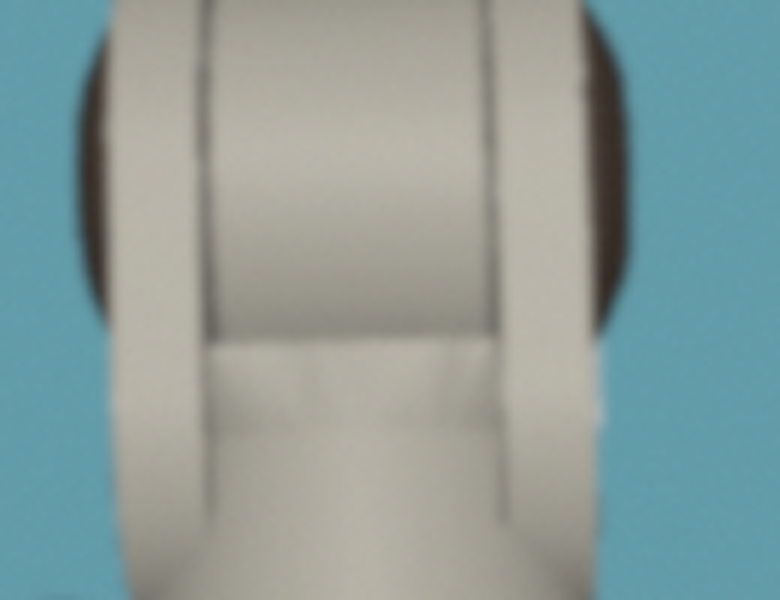

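The top view is blocked by the arm, so the side view must serve: far-right cover hole at (407,342) in the crop. I'll measure cover and housing in that camera at this height first.

Run:
```python
from h import *
np.set_printoptions(precision=4,suppress=True)
p9=cv2.imread("pics/side9.png");d=np.load("side9.npy");P=cloud("side",d);p0=cv2.imread("pics/side0.png")
k=(P[...,0]>.50)&(P[...,0]<.585)&(P[...,1]<-.03)&(P[...,1]>-.065)&(P[...,2]>.08)&(P[...,2]<.105)
A=np.c_[P[k][:,:2],np.ones(k.sum())];c=np.linalg.lstsq(A,P[k][:,2],rcond=None)[0];print('plate top n',k.sum(),'z',P[k][:,2].mean(),'slopes deg',np.degrees(c[:2]))
a=cv2.resize(p9[175:215,215:275],None,fx=12,fy=12,interpolation=cv2.INTER_CUBIC)
b=cv2.resize(p9[180:240,215:275],None,fx=10,fy=10,interpolation=cv2.INTER_CUBIC)
cv2.imwrite("pics/s9d.png",a);
b=cv2.resize(p0[175:235,215:275],None,fx=10,fy=10,interpolation=cv2.INTER_CUBIC);cv2.imwrite("pics/s0d.png",b)
# predicted pixels
H=np.array([.5418,.0066]);
print('pred housing holes',proj("side",[[H[0]+x,H[1]+y,.04] for x,y in((.041,.063),(.041,-.063),(-.041,.04),(-.041,-.04))]))
print('pred cover holes',proj("side",[[.5515-.01+x,.0084-.0014+y,.0928] for x,y in((.041,-.063),(-.041,-.04))]))
```

```text
plate top n 293 z 0.09336013860305564 slopes deg [0.0207 1.2721]
pred housing holes [[250.7736 185.1434]
 [261.8164 212.6158]
 [223.3605 193.6193]
 [228.6495 211.5384]]
pred cover holes [[262.0751 195.9406]
 [227.9154 194.8803]]
```

View pics/s9d.png

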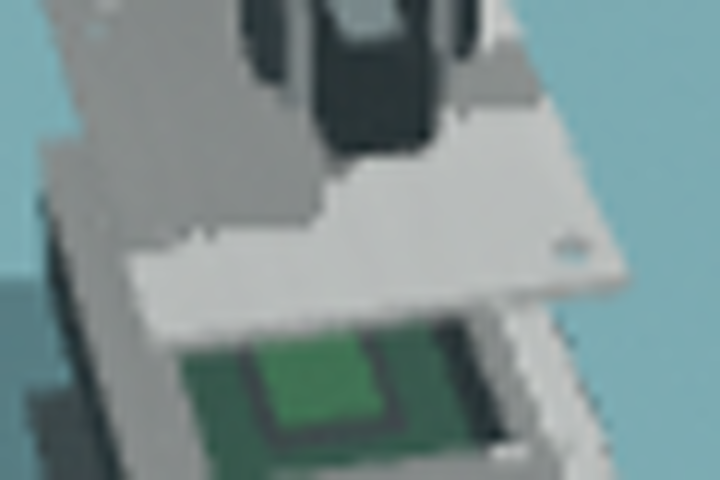

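View pics/s0d.png

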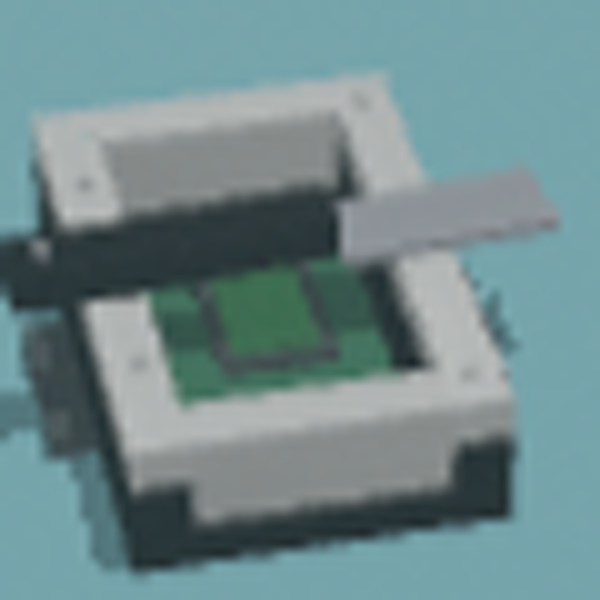

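Run:
```python
from h import *
np.set_printoptions(precision=4,suppress=True)
z=.0932
f=lambda k:np.array([215+(k[0]+.5)/12-.5,175+(k[1]+.5)/12-.5])
for n,k in(("hole1",(572,247)),("near-right top corner",(150,338)),("far-right top corner",(630,275)),("leftedge pt",(85,140))):
    print(n,ray("side",f(k),z)[0])
g=lambda k:np.array([215+(k[0]+.5)/10-.5,175+(k[1]+.5)/10-.5])
for n,k in(("h0",(360,100)),("h1",(470,372)),("h2",(85,183)),("h3",(140,362)),("nr corner",(133,448)),("fr corner",(512,398)),("nl",(35,118)),("fl",(385,73))):
    print(n,ray("side",g(k),.04)[0])
print(f((0,0)),proj("side",[[.4915,-.068,z],[.5915,-.068,z],[.4915,.082,z]]),)
```

```text
hole1 [ 0.5835 -0.0533  0.0932]
near-right top corner [ 0.4926 -0.0647  0.0932]
far-right top corner [ 0.5928 -0.0653  0.0932]
leftedge pt [0.4914 0.007  0.0932]
h0 [0.5828 0.0726 0.04  ]
h1 [ 0.583  -0.0528  0.04  ]
h2 [0.5006 0.0503 0.04  ]
h3 [ 0.5011 -0.0302  0.04  ]
nr corner [ 0.4932 -0.0637  0.04  ]
fr corner [ 0.5908 -0.0654  0.04  ]
nl [0.4922 0.0839 0.04  ]
fl [0.5928 0.0841 0.04  ]
[214.5417 174.5417] [[226.8319 203.5895]
 [266.8185 198.1559]
 [217.0798 170.7468]]
```

Side camera: cover hole1 (583.5, -53.3) against housing hole1 (583.0, -52.8) mm, so they agree within 1 mm. Straight down to 15 mm.

Request:
play_rows --rows '[[[0.7,0,0],0,1.8],[[1.4,0,0],0,1.8],[[2.1,0,0],0,1.8],[[2.7,0,0],0,1.8],[[3.1,0,0],0,1.8],[[3.3,0,0],0,1.8],[[3.3,0,0],0,1.8],[[3.3,0,0],0,1.8],[[3.3,0,0],0,1.8],[[3.3,0,0],0,1.8],[[3.3,0,0],0,1.8],[[3.3,0,0],0,1.8]]'

```text
time: 16.42
ee_pos: [0.5517, 0.0081, 0.0648]
tcp_rot: [2.8, 90.0, 3.1]
wrist_force: [-0.3, -0.5, -1.8]
opening: 0.0228
```

Run:
```python
from h import *
np.set_printoptions(precision=4,suppress=True)
tool((.5518,.0080,.0640),0.3)
p,d=bot.camera("side");P=cloud("side",d);cv2.imwrite("pics/side10.png",p)
k=(P[...,0]>.50)&(P[...,0]<.585)&(P[...,1]<-.03)&(P[...,1]>-.065)&(P[...,2]>.05)&(P[...,2]<.08)
A=np.c_[P[k][:,:2],np.ones(k.sum())];c=np.linalg.lstsq(A,P[k][:,2],rcond=None)[0];print('plate top',k.sum(),P[k][:,2].mean(),np.degrees(c[:2]))
cv2.imwrite("pics/s10d.png",cv2.resize(p[165:225,210:275],None,fx=10,fy=10,interpolation=cv2.INTER_CUBIC))
h=hole(p,262.0,204.2,r=1.5);print(h,ray("side",h,.0592))
```

```text
t 16.4167 tcp [0.5517 0.0081 0.0648] x axis [ 0.  0. -1.] jaw ang 0.27 q6 90.6 open 0.022779490445005803 F [-0.26 -0.48 -1.81]
shift cm [ 0.08 -0.01  0.01] turn -0.03
plate top 286 0.06065366487871557 [-0.1874  0.4587]
[261.8384 205.4705] [[ 0.5837 -0.0514  0.0592]]
```

View pics/s10d.png

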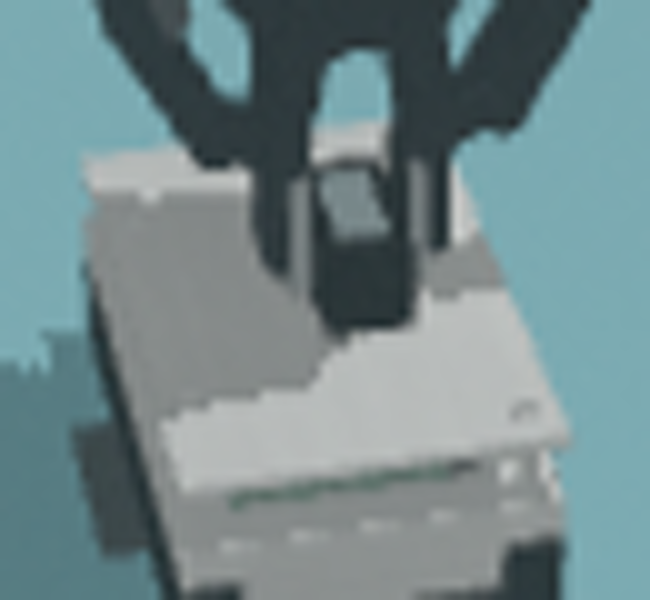

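The cover hangs over the housing with an even gap; hole1 is at (523,408) in the crop. One last corner check, then hand-in.

Run:
```python
from h import *
np.set_printoptions(precision=4,suppress=True)
f=lambda k:np.array([210+(k[0]+.5)/10-.5,165+(k[1]+.5)/10-.5])
for n,k in(("hole1",(523,408)),("nr",(180,488)),("fr",(570,438))): print(n,ray("side",f(k),.0602)[0])
o=bot.get_obs();print(o['qd'].round(3),o['ee_pos'],o['opening'],o['wrist_force'])
print(bot.job_done())
```

```text
hole1 [ 0.5835 -0.0522  0.0602]
nr [ 0.4929 -0.0648  0.0602]
fr [ 0.5921 -0.0667  0.0602]
[-0.026  0.013 -0.173 -0.059 -0.093  0.027] [0.5516 0.0081 0.0647] 0.022970253676452137 [ 0.0636 -0.143  -2.2313]
the job is handed in; nothing more can be done
None
```

The pry tool is in the slotted block and released, and the cover is held level about 16 mm above the housing. I handed the job in at about 16.5 s of the 58 s allowed.

- **Pry tool:** I pushed it in until the handle met the face of the block (8 N at the wrist), then let go. Afterwards both cameras showed the shoulder at the face and the blade lying along the slot.
- **Cover:** I gripped it by the eyepiece block at 60 N and it is the right way round, with the wider-spaced hole pair on the far side.
    - **Height and level:** the plate's underside is about 56 mm above the bench and the housing rim is at 40 mm. Tilt measured under 0.5°, and the joints were practically still at hand-in.
    - **Far right hole:** in the side camera, the cover hole was within about 1 mm of the threaded hole.
    - **Right-hand corners:** the cover's two right corners were within about 1.5 mm of the housing's.
- **What I could not check directly:**
    - **Top camera:** in the final pose the arm blocked it, so I measured only that one hole pair directly. The other three follow from the corners, the yaw and the earlier measurements.
    - **Yaw:** the two right-hand corners read about 1.1° and the same corners of the housing about 1.0°, which is within what single pixels can tell.
    - **Near holes of the housing:** my first automatic detection was wrong, pulled off by nearby dark areas. I used the rim edges and hand-read hole positions instead.
    - **Between cameras:** the two cameras disagree by 3–4 mm in y, so I compared cover and housing only within one camera.

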